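# Hold the round coaster up to the product camera

### The job

Take the round wooden coaster out of the display rail, lift it clear and hold it up in front of the small camera on the tripod, wherever that camera happens to look: flat face square to the lens, the coaster's middle on the lens's line of sight, about 20 cm in front of the lens. Finish there, still holding it steady in the gripper with nothing else supporting it, so that the picture can be taken; do not put it down or let go. Leave the other coasters, the camera and the other things on the table as they are.

Things in the scene. Friction and masses are not known exactly. Their poses are not given: they have to be found in the camera images.
- round_coaster_center (a point): Centre of the round coaster, the only round one in the rail: a flat plain wooden disc 96 mm in diameter, 10 mm thick, about 50 g, standing on edge in a pocket: centre 55 mm and top edge 103 mm above the table at the start. The x axis is the disc's axis (square to its flat faces, level at the start); z points up at the start. The two faces are alike.
- square_coaster_center (a point): Centre of the square coaster (80 x 80 x 10 mm, the same wood), standing in another pocket of the rail; its top is 87 mm above the table. Leave it.
- hex_coaster_center (a point): Centre of the six-sided coaster (96 mm wide across corners, 83 mm tall, 10 mm thick, the same wood), standing in another pocket of the rail; its top is 90 mm above the table. Leave it.
- rail_mid (a point): Middle of the top face of the display rail, a fixed dark metal bar 342 mm long (its y), 62 mm wide (x), 25 mm high. Three pockets in its top, in the middle and 106 mm to either side (82 mm long, 12.5 wide, 18 deep), each hold one coaster, faces towards the rail's +x and -x; which is where varies.
- lens (a point): Centre of the front glass of the black camera (112 x 42 x 75 mm, lens 60 mm wide, 40 long) on a fixed table tripod at the far side, about 0.3 m up; stiff head. It looks along its own -x, roughly towards the robot, turned sideways and 5 to 26 degrees downwards, different each time; y level, z up through the camera. The coaster's centre belongs 0.20 m along -x from here.
- glass: Empty drinking glass, 80 mm in diameter, 85 mm tall, upright on the magazine's flat wooden coaster; origin at the centre of its underside. Leave it.
- spectacles: Folded dark spectacles, 50 x 132 x 12 mm, lying on the magazine; origin at the centre of the underside. Leave them.
- candle: Amber candle jar, 64 mm in diameter, 70 mm tall, upright on the table; origin at the centre of its underside. Leave it.
- vase: White bud vase, 68 mm in diameter, 105 mm tall, upright on the table; origin at the centre of its underside. Leave it.
- succulent: Small plant in a clay pot, 72 mm in diameter, 90 mm tall, upright on the table; origin at the centre of its underside. Leave it.
Things that resemble listed ones, but are neither listed nor needed, are in the scene too. What is shaped like the part that bears round_coaster_center but yellow is not meant.

How it is judged:
On the way:
1. The round coaster has been lifted out of its pocket, clear above the rail, in the gripper (height (world z) of round_coaster_center above 0.1 m and contact force between round_coaster and the fingers above 0.5 N and contact force between round_coaster and rail below 0.05 N), for 0.2 s.
At the end, for the whole second after the job is handed in: The gripper alone holds the round coaster still in the air, centre over 120 mm above the table, 170 to 230 mm in front of the lens and within 20 mm of its line of sight sideways and up or down, flat face square to the lens within 0.2 rad (x of round_coaster_center in the frame of lens between -0.23 and -0.17 m and y of round_coaster_center in the frame of lens between -0.02 and 0.02 m and z of round_coaster_center in the frame of lens between -0.02 and 0.02 m and angle between the x axis of round_coaster_center and the x axis of lens, either way round below 0.2 rad and height (world z) of round_coaster_center above 0.12 m and contact force between round_coaster and the fingers above 0.5 N and contact force between round_coaster and rail below 0.05 N and contact force between round_coaster and tripod below 0.05 N and linear speed of round_coaster below 0.03 m/s); the arm keeps its last pose, push and grip.
It fails at once if another coaster is displaced by more than 20 mm (distance of any of square_coaster_center, hex_coaster_center from where it was at the start of the episode above 0.02 m).
It fails at once if the camera is knocked out of its aim (lens moved more than 8 mm) (distance of lens from where it was at the start of the episode above 0.008 m).
It fails at once if the glass, spectacles, candle, vase or plant is displaced by more than 25 mm (distance of any of glass, spectacles, candle, vase, succulent from where it was at the start of the episode above 0.025 m).
It also fails if it takes over 35 s, if anything falls off the work surface, if the arm or the gripper's body presses on something with over 40 N, if the wrist force passes 120 N, or if a joint passes its speed limit or range.

### The arm

A 6-joint arm with a two-finger parallel gripper is mounted at the origin on the work surface. World frame = base frame: x ahead of the robot, y to its left, z up, the work surface at z = 0. Lengths are in m, angles in rad, forces in N, time in s.
With the tool pointing down it reaches from about 0.3 to 0.825 m from the base axis. Payload 5.4 kg.
Tool frame: the origin (TCP) lies at the very end of the fingers, on their centre line; the grasp point (between the pads) lies 19 mm behind it; z points along the fingers, x is the direction in which the jaws open and shut, and the axes are right-handed (so a half turn about z gives the same grasp; the last joint's range is limited). The gripper opens to 92 mm and grips with 3 to 60 N. Pads are 20 mm wide; open, the fingers measure 128 mm over their backs; the gripper's body (75 mm by 189 mm) begins 69 mm behind the grasp point.
Start: joints at [-1.428, 0.158, 1.597, -0, 1.386, -0.21], TCP at [0.199, -0.54, 0.215] pointing down, gripper open.
Joint ranges: [-2.91, 2.91], [-0.94, 2.29], [0.18, 2.7], [-1.29, 4.43], [0.17, 2.64], [-3, 3]. Speed limits (rad/s): [2.57, 2.57, 3.14, 3.14, 3.14, 3.14].

### API

Orientations are given as a rotation vector (axis times angle).
In Python, from workcell import bot gives the robot as it stands. Calls block until the motion is done:
- bot.goto(position, orientation): joint-space move of the TCP to a pose.
- bot.line_to(position, rot=None, max_speed=0.15): straight line of the TCP; rot=None keeps the orientation; max_speed is the mean speed in m/s.
- bot.set_joints(angles): joint-space move.
- bot.set_gripper(opening, newtons=None): opening from 0.0 (shut) to 1.0 (fully open); newtons is the grip in N (None keeps the last); returns when the fingers have stopped.
- bot.hold(seconds).
- bot.inverse_kinematics(position, orientation): joint angles nearest the present ones, or None.
- bot.read_camera(name): name is "side" or "top" or "wrist"; returns a dict with "pixels" (480x640x3 uint8, blue, green, red), "fx", "fy", "cx", "cy" (pixels), "R" (3x3) and "t" (3): a world point X has camera coordinates R X + t. Camera axes: x right, y down, z forward; pixel columns grow to the right and rows downward; lengths in m; the calibration is good to about 2 mm. A picture is of the moment at which its call begins. There is no depth.
A pose or a line that the arm cannot do raises bot.MotionError and nothing moves.
- bot.job_done(): hands the job in, once; it reports no verdict.
Readings, each from a call of its own:
- bot.current_clock(): time.
- bot.current_joints(): joint angles.
- bot.current_joint_vel(): joint speeds.
- bot.current_effort(): joint torques, N m.
- bot.current_ee_pos(): TCP position.
- bot.current_tool_rot(): TCP orientation.
- bot.current_contact_force(): force on the tool from outside, world axes, zero at the start.
- bot.current_ft_torque(): the same for the moment, N m.
- bot.current_opening(): opening from 0.0 (shut) to 1.0 (fully open).
Only numpy, scipy, OpenCV 4.12 (cv2) and the standard library are available. Lean on these libraries where they do the work, as an engineer would, in place of code of your own. Each camera call takes 0.05 s, during which the arm holds its last target.

## Working session

There is one attempt and no reset: what is moved stays moved. The work goes in short steps, each a Python script; the robot and the scene stay as the last script left them, time stands still between calls to the robot, and variables do not carry over. Pictures are saved under pics/ and viewed, and the job is handed in when it is done.

```bash
mkdir -p pics; ls
python3 - <<'E'
from workcell import bot
import cv2,pickle,numpy as np
d={}
for n in ["side","top","wrist"]:
    c=bot.read_camera(n); d[n]=c; cv2.imwrite(f"pics/{n}0.png",np.array(c["pixels"])); print(n,c["fx"],c["cx"],c["cy"],np.round(c["R"],3).tolist(),np.round(c["t"],3), "pos",np.round(-np.array(c["R"]).T@np.array(c["t"]),3))
pickle.dump(d,open("cams0.pkl","wb"))
print(bot.current_clock(),bot.current_tool_rot())
E
```

```text
pics
side 503.0200787792357 317.99684355188276 237.9225732033389 [[0.975, -0.221, -0.008], [-0.125, -0.519, -0.846], [0.183, 0.826, -0.534]] [-0.531  0.238  0.991] pos [ 0.367 -0.812  0.725]
top 606.5043709467265 331.08691956681497 232.14097634467612 [[-0.005, -1.0, -0.006], [-0.977, 0.006, -0.213], [0.213, 0.005, -0.977]] [0.058 0.589 1.527] pos [0.251 0.047 1.617]
wrist 425.6184324022999 323.77620878170893 240.11136192998654 [[0.344, -0.939, -0.001], [-0.9, -0.33, 0.286], [-0.269, -0.097, -0.958]] [-0.574 -0.031  0.393] pos [ 0.275 -0.511  0.384]
0.15 [-2.57600954e+00  1.79650927e+00  1.57536197e-03]
```

View pics/side0.png

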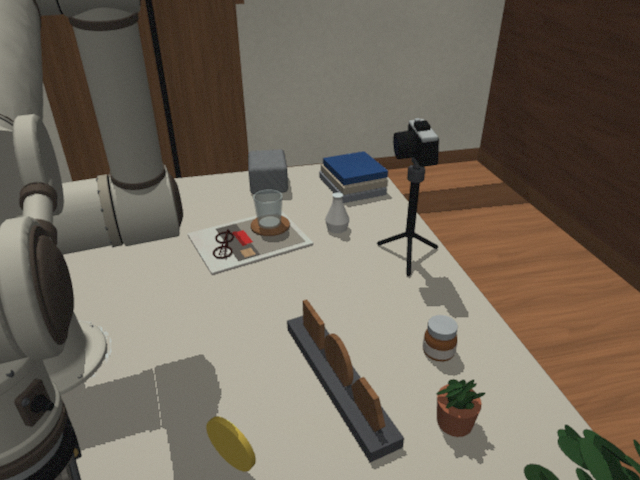

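View pics/top0.png

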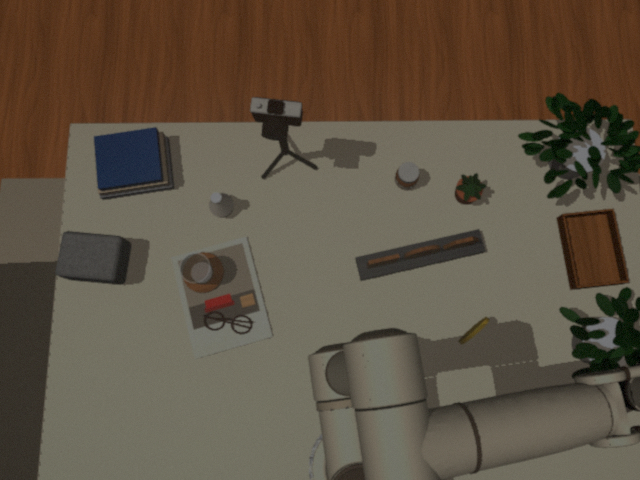

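View pics/wrist0.png

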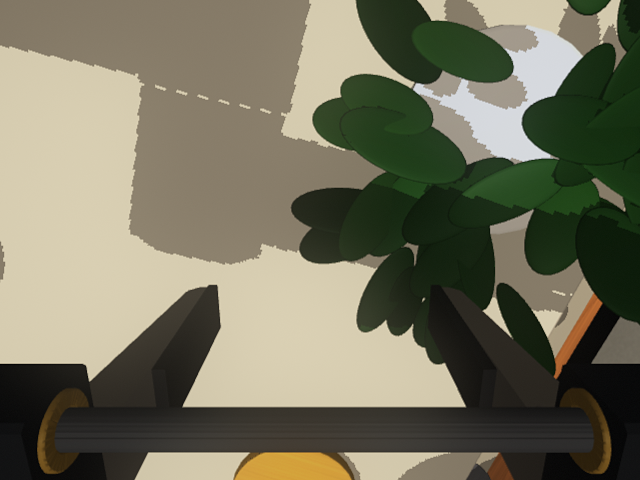

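The side view shows three wooden pieces in the rail: at (313,320), a rounded one at (338,358), and one at (368,403). The camera is at (415,145). The top view shows the rail from (358,268) to (484,242) and the camera at (277,112).

These could be mistaken for the target: the rail pieces above, the yellow disc at side (231,443), and the flat coaster under the glass at side (270,225). I choose (338,358) and will check it in a crop.

Run:
```python
import cv2,numpy as np
a=cv2.imread("pics/side0.png"); t=cv2.imread("pics/top0.png")
c1=cv2.resize(a[290:460,270:410],None,fx=2.9,fy=2.9,interpolation=cv2.INTER_CUBIC)
c1=cv2.resize(c1,(400,486))
c2=cv2.resize(a[110:280,370:450],(230,486),interpolation=cv2.INTER_CUBIC)
cv2.imwrite("pics/crop1.png",np.hstack([c1,c2]))
c3=cv2.resize(t[220:290,345:495],(790,369),interpolation=cv2.INTER_CUBIC)
c4=cv2.resize(t[90:160,240:340],(320,224),interpolation=cv2.INTER_CUBIC)
o=np.zeros((595,790,3),np.uint8);o[:369]=c3;o[369:593,:320]=c4
cv2.imwrite("pics/crop2.png",cv2.convertScaleAbs(o,alpha=1.6))
```

```text
(no output)
```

View pics/crop1.png

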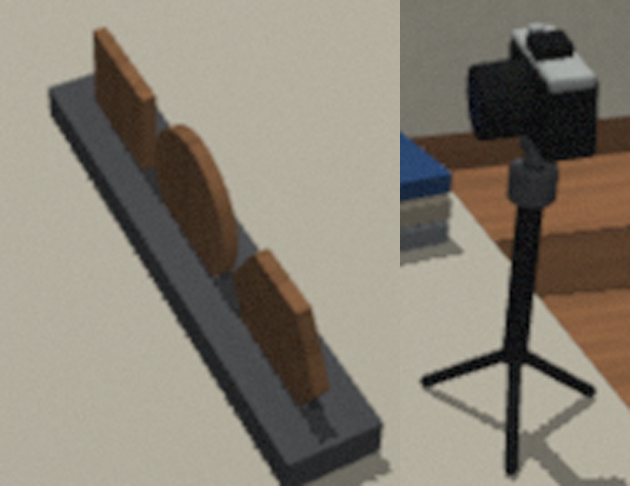

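View pics/crop2.png

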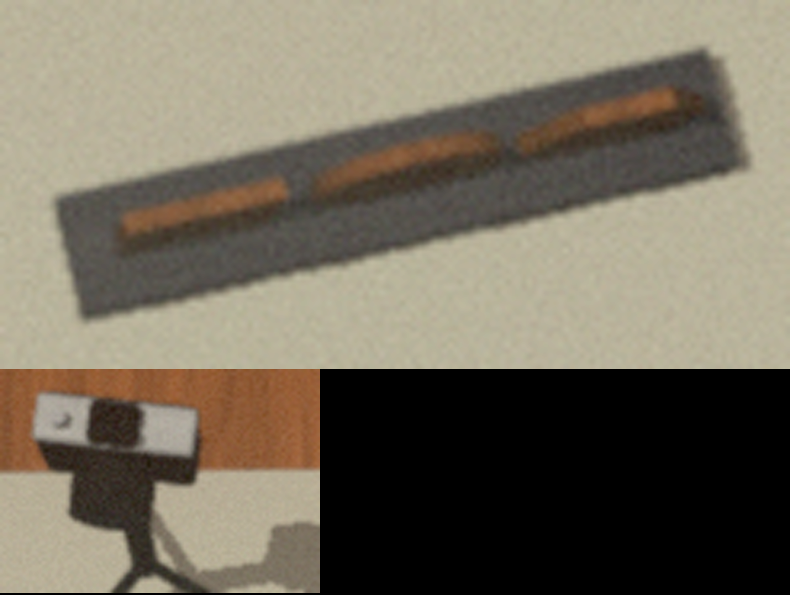

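The middle piece is clearly the round one; the square is at the left of the top view and the hexagon at the right. Next I measure the rail and get a rough position for the camera.

```bash
cat > h.py <<'E'
import numpy as np,cv2
def ray(c,u,v):
    R=np.array(c["R"]);t=np.array(c["t"])
    d=R.T@np.array([(u-c["cx"])/c["fx"],(v-c["cy"])/c["fy"],1.]);return -R.T@t,d/np.linalg.norm(d)
def onz(c,u,v,z):
    o,d=ray(c,u,v);return o+d*(z-o[2])/d[2]
def tri(obs):
    A=np.zeros((3,3));b=np.zeros(3);rs=[ray(*o) for o in obs]
    for o,d in rs:
        P=np.eye(3)-np.outer(d,d);A+=P;b+=P@o
    X=np.linalg.solve(A,b);return X,[np.linalg.norm((np.eye(3)-np.outer(d,d))@(X-o)) for o,d in rs]
def proj(c,X):
    p=np.array(c["R"])@X+np.array(c["t"]);return c["cx"]+c["fx"]*p[0]/p[2],c["cy"]+c["fy"]*p[1]/p[2]
E
python3 - <<'E'
import pickle;from h import *
d=pickle.load(open("cams0.pkl","rb"));T=d["top"];S=d["side"]
im=np.array(T["pixels"]);hsv=cv2.cvtColor(im,cv2.COLOR_BGR2HSV)
roi=(slice(215,295),slice(340,500))
g=im[roi].astype(int).sum(2);sat=hsv[roi][...,1]
m=((g<330)).astype(np.uint8)*255
m=cv2.morphologyEx(m,cv2.MORPH_CLOSE,np.ones((3,3)))
n,l,st,ce=cv2.connectedComponentsWithStats(m);k=1+np.argmax(st[1:,4])
cs,_=cv2.findContours((l==k).astype(np.uint8),0,2)
r=cv2.minAreaRect(np.vstack(cs));b=cv2.boxPoints(r)+[340,215];print(b)
P=np.array([onz(T,u,v,.025) for u,v in b]);print(P.round(4));print(P.mean(0),[np.linalg.norm(P[i]-P[i-1]).round(3) for i in range(4)])
# coaster tops orange in top view
o=((hsv[roi][...,0]<20)&(sat>110)&(im[roi][...,2]>95)).astype(np.uint8)
n,l,st,ce=cv2.connectedComponentsWithStats(o)
for i in range(1,n):
    if st[i,4]>20: print(ce[i]+[340,215],st[i])
# lens rough
X,e=tri([(T,274,135),(S,398,146)]);print("lens",X,e)
for uv in [(251.9,97.5),(301.5,102.3),(299.4,117.5),(250.3,111.3)]: print(onz(T,*uv,.34))
E
```

```text
[[340.         293.99998474]
 [340.         215.        ]
 [498.99996948 215.        ]
 [498.99996948 293.99998474]]
[[ 0.4315  0.0326  0.025 ]
 [ 0.6454  0.0308  0.025 ]
 [ 0.6425 -0.3983  0.025 ]
 [ 0.4291 -0.3846  0.025 ]]
[ 0.53712716 -0.17987277  0.025     ] [np.float64(0.417), np.float64(0.214), np.float64(0.429), np.float64(0.214)]
lens [0.77091107 0.18417272 0.29680552] [np.float64(0.0013552245301072063), np.float64(0.0013552245301074678)]
[0.84310319 0.23141024 0.34      ]
[0.8305106  0.11885484 0.34      ]
[0.79384801 0.12338784 0.34      ]
[0.80965065 0.23426436 0.34      ]
```

Run:
```python
import pickle;from h import *
d=pickle.load(open("cams0.pkl","rb"));T=d["top"];S=d["side"]
im=np.array(T["pixels"]);hsv=cv2.cvtColor(im,cv2.COLOR_BGR2HSV)
x0,y0=340,215
roi=im[215:295,340:500]
print(im[230,345],im[262,380],im[250,425],im[246,425])
th,m=cv2.threshold(roi[...,2],0,255,cv2.THRESH_OTSU|cv2.THRESH_BINARY_INV)
h=hsv[215:295,340:500];o=((h[...,0]<20)&(h[...,1]>100)).astype(np.uint8)*255
m2=cv2.morphologyEx(m|o,cv2.MORPH_CLOSE,np.ones((3,3)))
n,l,st,ce=cv2.connectedComponentsWithStats(m2);k=1+np.argmax(st[1:,4])
cs,_=cv2.findContours((l==k).astype(np.uint8),0,2)
r=cv2.minAreaRect(np.vstack(cs));b=cv2.boxPoints(r)+[340,215];print(th,b)
P=np.array([onz(T,u,v,.025) for u,v in b]);print(P.round(4));print(P.mean(0),[np.linalg.norm(P[i]-P[i-1]).round(3) for i in range(4)])
n,l,st,ce=cv2.connectedComponentsWithStats(o)
for i in range(1,n):
    if st[i,4]>20: print(ce[i]+[340,215],st[i])
```

```text
[ 95 107 112] [21 35 45] [37 49 66] [46 57 71]
85.0 [[354.62556076 257.00247955]
 [481.18722534 227.99876404]
 [486.7121582  252.10762787]
 [360.15049744 281.11134338]]
[[ 0.53   -0.0072  0.025 ]
 [ 0.6069 -0.3482  0.025 ]
 [ 0.541  -0.3591  0.025 ]
 [ 0.4653 -0.0209  0.025 ]]
[ 0.53576791 -0.18383841  0.025     ] [np.float64(0.066), np.float64(0.35), np.float64(0.067), np.float64(0.347)]
[460.38596491 241.99415205] [103  22  35  12 171]
[422.10738255 249.63087248] [ 65  30  35  12 149]
[383.22302158 259.08633094] [ 28  39  31  11 139]
```

Rail: centre about (0.537, -0.184), measured 0.348 x 0.066 m including its side faces, and turned 12.7°. The three coaster tops in the top view are at (383,259), (422,250) and (460,242), so the round one is in the middle pocket. The lens is roughly at (0.771, 0.184, 0.297). Next I plan wrist-camera views of the camera.

Run:
```python
import pickle;from h import *
from workcell import bot
from scipy.spatial.transform import Rotation as Rn
d=pickle.load(open("cams0.pkl","rb"));W=d["wrist"]
Rt=Rn.from_rotvec(bot.current_tool_rot()).as_matrix();p=np.array(bot.current_ee_pos())
Rwc=np.array(W["R"]);c=-Rwc.T@np.array(W["t"])
Rtc=Rt.T@Rwc.T; tc=Rt.T@(c-p); print(Rtc.round(3),tc.round(4))
np.savez("hand.npz",R=Rtc,t=tc)
L=np.array([.771,.184,.297])
for dist in (.3,.36):
 for yaw in (-30,-20,-6,10,20):   # of view dir
  for pit in (-10,0,10,20):    # cam looking upward by pit
   ya,pi=np.radians([yaw,pit]);z=np.array([np.cos(ya)*np.cos(pi),np.sin(ya)*np.cos(pi),np.sin(pi)])
   x0=np.cross(z,[0,0,1]);x0/=np.linalg.norm(x0);y0=np.cross(z,x0)
   for roll in (0,90,180,270):
    r=np.radians(roll);x=np.cos(r)*x0+np.sin(r)*y0;Rc=np.c_[x,np.cross(z,x),z]
    Rtool=Rc@Rtc.T;pos=L-dist*z-Rtool@tc
    q=bot.inverse_kinematics(pos,Rn.from_matrix(Rtool).as_rotvec())
    if q is not None: print(dist,yaw,pit,roll,pos.round(2),np.round(q,2))
```

```text
[[ 1.    -0.002 -0.001]
 [ 0.002  0.958  0.286]
 [ 0.    -0.286  0.958]] [-0.     -0.0815 -0.1703]
0.3 -30 -10 0 [0.67 0.24 0.29] [ 0.58  0.53  1.77  4.31  1.31 -2.33]
0.3 -30 -10 180 [0.68 0.24 0.35] [ 0.52  0.2   1.65 -1.19  0.98  0.03]
0.3 -30 -10 270 [0.66 0.21 0.32] [0.42 0.05 2.07 4.28 0.71 2.29]
0.3 -30 0 0 [0.67 0.24 0.27] [ 0.56  0.69  1.73  4.16  1.49 -2.2 ]
0.3 -30 0 270 [0.66 0.22 0.3 ] [0.43 0.2  2.09 4.01 0.94 2.53]
0.3 -30 10 0 [0.68 0.24 0.25] [ 0.52  0.86  1.65  4.03  1.66 -2.11]
0.3 -30 10 270 [0.66 0.21 0.28] [0.42 0.38 2.07 3.84 1.19 2.67]
0.3 -30 20 0 [0.69 0.23 0.23] [ 0.46  1.03  1.53  3.9   1.83 -2.06]
0.3 -30 20 90 [0.69 0.26 0.26] [ 0.61  0.95  1.32  4.37  1.69 -0.77]
0.3 -30 20 180 [0.67 0.24 0.29] [0.59 0.49 1.78 4.36 1.26 0.77]
0.3 -30 20 270 [0.66 0.21 0.26] [0.38 0.58 2.01 3.71 1.44 2.73]
0.3 -20 -10 0 [0.66 0.22 0.29] [ 0.5   0.39  1.98  4.08  1.18 -2.18]
0.3 -20 -10 180 [0.67 0.22 0.35] [ 0.44  0.04  1.82 -1.19  0.75 -0.07]
0.3 -20 -10 270 [0.66 0.19 0.32] [ 0.25 -0.1   2.21  3.85  0.48  2.59]
0.3 -20 0 0 [0.66 0.22 0.27] [ 0.48  0.58  1.92  3.94  1.4
[... 7612 characters left out ...]
9  3.13  0.72  0.01]
0.36 20 0 180 [0.61 0.12 0.33] [-0.33 -0.47  2.39  1.55  0.64  2.94]
0.36 20 0 270 [0.62 0.1  0.3 ] [-0.59  0.01  2.31  1.81  1.32 -2.35]
0.36 20 10 0 [0.62 0.13 0.24] [-0.27  0.64  2.23  2.58  1.81 -1.41]
0.36 20 10 90 [0.6  0.15 0.27] [0.06 0.15 2.44 3.14 1.18 0.05]
0.36 20 10 180 [0.61 0.12 0.3 ] [-0.36 -0.32  2.49  2.04  0.81  2.4 ]
0.36 20 10 270 [0.62 0.1  0.27] [-0.57  0.28  2.27  1.96  1.51 -2.64]
0.36 20 20 0 [0.63 0.13 0.21] [-0.2   0.91  2.02  2.65  2.02 -1.45]
0.36 20 20 90 [0.61 0.16 0.24] [0.08 0.5  2.3  3.17 1.56 0.09]
0.36 20 20 180 [0.61 0.12 0.27] [-0.35 -0.    2.48  2.35  1.13  2.03]
0.36 20 20 270 [0.63 0.1  0.24] [-0.52  0.56  2.15  2.06  1.72 -2.85]
```

```bash
cat >> h.py <<'E'
from scipy.spatial.transform import Rotation as Rn
H=np.load("hand.npz")
def look(L,dist,yaw,pit,roll):
   ya,pi=np.radians([yaw,pit]);z=np.array([np.cos(ya)*np.cos(pi),np.sin(ya)*np.cos(pi),np.sin(pi)])
   x0=np.cross(z,[0,0,1]);x0/=np.linalg.norm(x0);y0=np.cross(z,x0)
   r=np.radians(roll);x=np.cos(r)*x0+np.sin(r)*y0;Rc=np.c_[x,np.cross(z,x),z]
   Rtool=Rc@H["R"].T;return L-dist*z-Rtool@H["t"],Rn.from_matrix(Rtool).as_rotvec()
E
python3 - <<'E'
from h import *
from workcell import bot
L=np.array([.785,.182,.30])
for yaw in (-30,-20,-6,10,20,30):
  for pit in (-15,-25,-35):
    q=bot.inverse_kinematics(*look(L,.36,yaw,pit,180)); p=look(L,.36,yaw,pit,180)[0]
    if q is not None: print(yaw,pit,p.round(2),np.round(q,2))
E
```

```text
-30 -15 [0.65 0.26 0.37] [ 0.56  0.15  1.6  -1.04  1.07 -0.11]
-30 -25 [0.66 0.25 0.4 ] [ 0.49  0.15  1.46 -0.77  1.14 -0.37]
-30 -35 [0.68 0.24 0.42] [ 0.4   0.2   1.28 -0.55  1.27 -0.59]
-20 -15 [0.63 0.24 0.37] [ 0.48 -0.04  1.79 -0.99  0.85 -0.26]
-20 -25 [0.65 0.23 0.4 ] [ 0.41 -0.01  1.62 -0.68  0.96 -0.58]
-20 -35 [0.67 0.23 0.42] [ 0.33  0.07  1.42 -0.45  1.14 -0.81]
-6 -15 [0.63 0.2  0.37] [ 0.28 -0.27  2.   -0.68  0.54 -0.75]
-6 -25 [0.64 0.2  0.4 ] [ 0.24 -0.19  1.79 -0.38  0.76 -1.06]
-6 -35 [0.66 0.2  0.42] [ 0.2  -0.07  1.56 -0.22  1.01 -1.21]
10 -15 [0.63 0.15 0.37] [-0.04 -0.42  2.11  0.4   0.48 -2.04]
10 -25 [0.64 0.16 0.4 ] [-0.01 -0.3   1.88  0.21  0.74 -1.85]
10 -35 [0.66 0.16 0.42] [ 0.01 -0.14  1.63  0.12  1.   -1.77]
20 -15 [0.63 0.13 0.37] [-0.23 -0.4   2.09  0.82  0.69 -2.6 ]
20 -25 [0.65 0.13 0.4 ] [-0.17 -0.29  1.87  0.51  0.85 -2.29]
20 -35 [0.67 0.14 0.42] [-0.1  -0.13  1.62  0.32  1.06 -2.1 ]
30 -15 [0.65 0.1  0.37] [-0.38 -0.3   2.02  0.99  0.93 -2.9 ]
30 -25 [0.66 0.11 0.4 ] [-0.29 -0.22  1.81  0.7   1.01 -2.6 ]
30 -35 [0.68 0.12 0.42] [-0.2  -0.08  1.57  0.47  1.16 -2.38]
```

Run:
```python
from h import *
from workcell import bot
import pickle
L=np.array([.785,.182,.30]);D=[]
for i,(y,p) in enumerate([(20,-18),(-25,-18)]):
    bot.goto(*look(L,.36,y,p,180)); c=bot.read_camera("wrist"); D.append(c)
    cv2.imwrite(f"pics/look{i}.png",np.rot90(np.array(c["pixels"]),2)); print(bot.current_clock(),bot.current_ee_pos())
pickle.dump(D,open("look.pkl","wb"))
```

```text
3.025 [0.63862755 0.12835788 0.38146146]
4.9917 [0.64385315 0.24750036 0.38139802]
```

View pics/look0.png

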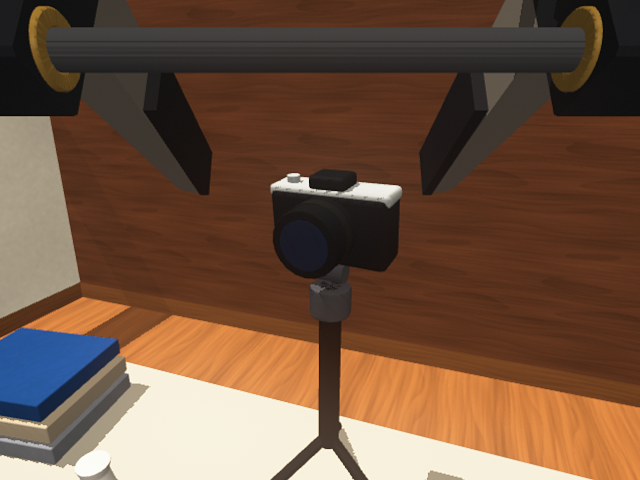

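View pics/look1.png

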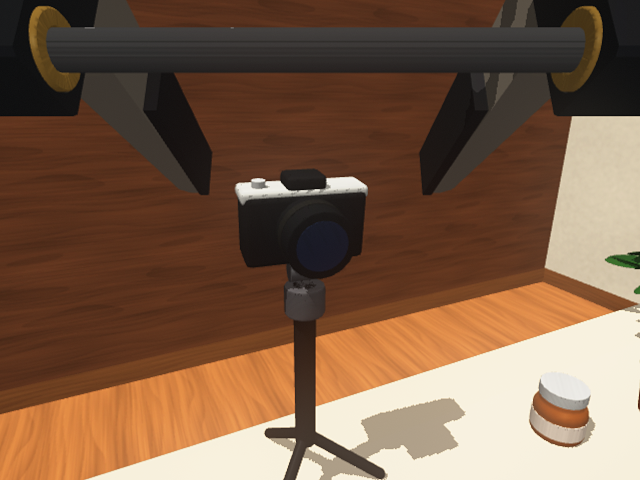

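Both views show the camera: the bluish lens glass is near (303,246) in the first and (322,246) in the second, with the silver top plate above it. Next I fit the glass ellipses and view enlarged crops for the body corners.

Run:
```python
from h import *
import pickle
D=pickle.load(open("look.pkl","rb"))
obs=[];cr=[]
for i,c in enumerate(D):
    im=np.ascontiguousarray(np.rot90(np.array(c["pixels"]),2)).astype(int)
    m=((im[...,0]-im[...,2]>6)&(im[...,0]<110)).astype(np.uint8)
    m[:200]=0;m[285:]=0;m[:,:250]=0;m[:,380:]=0
    m=cv2.morphologyEx(m,cv2.MORPH_OPEN,np.ones((3,3)))
    n,l,st,ce=cv2.connectedComponentsWithStats(m);k=1+np.argmax(st[1:,4])
    cs,_=cv2.findContours((l==k).astype(np.uint8),0,1);e=cv2.fitEllipse(np.vstack(cs));print(e,st[k])
    obs.append((c,639-e[0][0],479-e[0][1]))
    x0=225+20*(1-i) ;x0=260 if i==0 else 225
    a=im[165:285,x0:x0+150].astype(np.uint8)
    a=cv2.convertScaleAbs(a,alpha=2.2,beta=15)
    cr.append(cv2.resize(a,None,fx=2.66,fy=4,interpolation=cv2.INTER_CUBIC)[:, :399])
    cr[-1]=cv2.resize(im[165:285,x0:x0+150].astype(np.uint8),(750,600),interpolation=cv2.INTER_CUBIC); cr[-1]=cv2.convertScaleAbs(cr[-1],alpha=2,beta=20)
    cv2.imwrite(f"pics/lcrop{i}.png",cr[-1])
X,e=tri(obs);print("lens",X,e)
```

```text
((303.53839111328125, 245.07801818847656), (42.550628662109375, 53.094871520996094), 142.7589111328125) [ 280  220   48   51 1842]
((321.7090148925781, 245.4617919921875), (45.754661560058594, 53.45610809326172), 49.636253356933594) [ 297  221   51   50 1992]
lens [0.76672186 0.18428789 0.30066542] [np.float64(3.6708882092960274e-05), np.float64(3.670888209301909e-05)]
```

View pics/lcrop0.png

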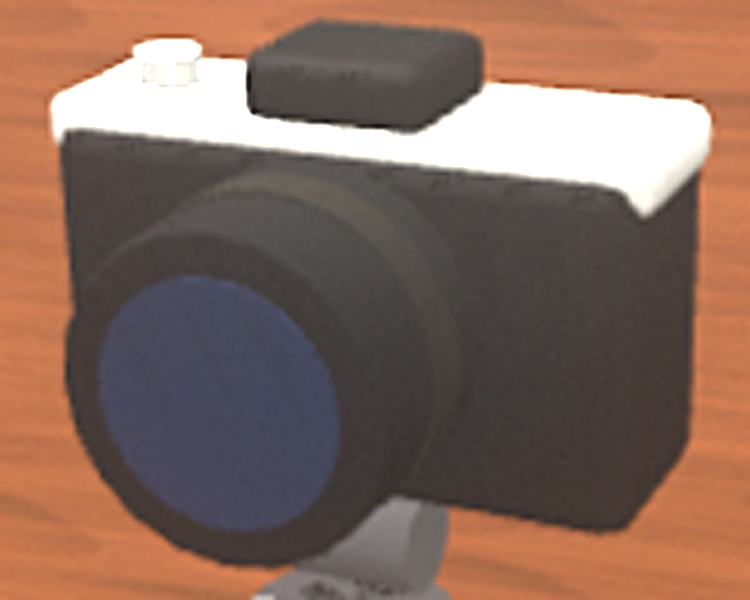

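View pics/lcrop1.png

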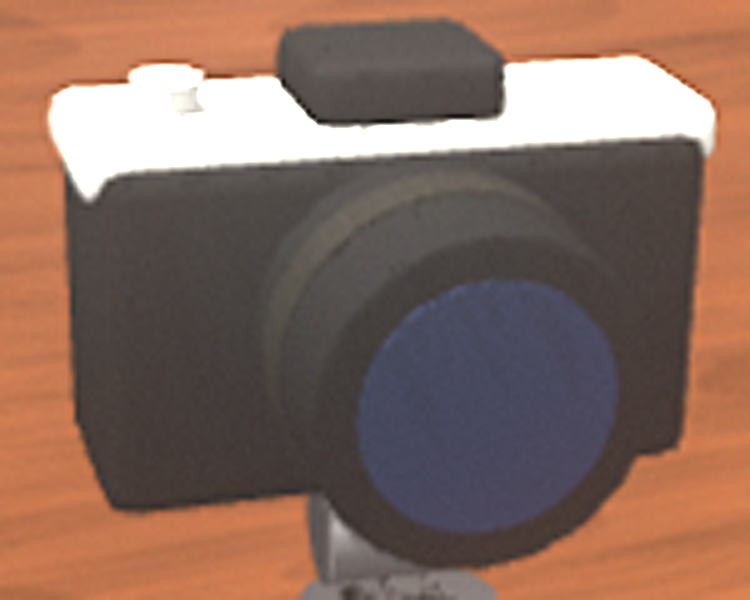

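Run:
```python
from h import *
import pickle
from scipy.optimize import least_squares
D=pickle.load(open("look.pkl","rb"))
C=[];px=[]
for i,c in enumerate(D):
    im=np.ascontiguousarray(np.rot90(np.array(c["pixels"]),2)).astype(int)
    m=((im[...,0]-im[...,2]>6)&(im[...,0]<110)).astype(np.uint8)
    m[:200]=0;m[285:]=0;m[:,:250]=0;m[:,380:]=0
    m=cv2.morphologyEx(m,cv2.MORPH_OPEN,np.ones((3,3)))
    n,l,st,ce=cv2.connectedComponentsWithStats(m);k=1+np.argmax(st[1:,4])
    cs,_=cv2.findContours((l==k).astype(np.uint8),0,1)
    C.append([ray(c,639-p[0][0],479-p[0][1]) for p in cs[0]])
def ax(yp): y,p=yp; return np.array([np.cos(y)*np.cos(p),np.sin(y)*np.cos(p),np.sin(p)])
def f(s):
    n=ax(s[:2]);X=s[2:5];r=[]
    for v in C:
        for o,d in v: r.append(np.linalg.norm(o+d*(n@(X-o))/(n@d)-X)-s[5])
    return np.array(r)*1e3
for p0 in (.1,.4,-.3):
    s=least_squares(f,[-.1,p0,.767,.184,.30,.025],x_scale=[.1,.1,.01,.01,.01,.01],loss="soft_l1")
    print(np.degrees(s.x[:2]),s.x[2:],s.cost,np.abs(f(s.x)).mean())
P=lambda i,u,v:(D[i],639-((260,225)[i]+u/5),479-(165+v/5))
pts=dict(TL=[(65,133),(105,182)],TR=[(628,193),(698,138)],BR=[(622,530),(683,455)],BK=[(705,110),(635,58)])
Q={}
for k,(a,b) in pts.items():
    Q[k],e=tri([P(0,*a),P(1,*b)]);print(k,Q[k].round(4),e[0].round(4))
y=Q["TL"]-Q["TR"];z=Q["TR"]-Q["BR"];n=np.cross(y,z);n/=np.linalg.norm(n)
print(np.linalg.norm(y),np.linalg.norm(z),n,np.degrees([np.arctan2(n[1],n[0]),np.arcsin(n[2])]),"ydir",y/np.linalg.norm(y))
```

```text
[-6.84533199  4.72827525] [0.7656709  0.18439457 0.30056499 0.02131912] 13.395639704958057 0.25213074992912293
[-6.84533214  4.72827559] [0.7656709  0.18439457 0.30056499 0.02131912] 13.395639704957546 0.25213074896935256
[-6.84533196  4.72827494] [0.7656709  0.18439457 0.30056499 0.02131912] 13.395639704958322 0.2521307508439777
TL [0.8125 0.232  0.3319] 0.0001
TR [0.7993 0.1257 0.3325] 0.0
BR [0.8028 0.1244 0.2714] 0.0011
BK [0.8337 0.1193 0.3406] 0.0005
0.10712775214319303 0.06123098811033635 [ 0.99068764 -0.12222811  0.05998577] [-7.0334399  3.438996 ] ydir [ 0.12275394  0.99242379 -0.00514663]
```

The lens is at (0.766, 0.184, 0.3006). The ellipse fit gives yaw -6.8° and pitch 4.7°; the body corners give -7.0° and 3.4°. They agree well, so I use -6.9° and 5°. Next I move to the pre-grasp pose and look.

Run:
```python
from h import *
from workcell import bot
import pickle
rx=np.array([.341,.0769,0]);rx/=np.linalg.norm(rx)
lx=np.array([np.cos(np.radians(-6.9))*np.cos(np.radians(5)),np.sin(np.radians(-6.9))*np.cos(np.radians(5)),np.sin(np.radians(5))])
ly=np.cross([0,0,1],lx);ly/=np.linalg.norm(ly);lz=np.cross(lx,ly)
L=np.array([.766,.184,.3006]);Tg=L-.2*lx;print(Tg)
for s in (1,-1):
    Rg=np.c_[s*rx,np.cross([0,0,-1],s*rx),[0,0,-1]]
    Rf=np.c_[s*lx,np.cross(-lz,s*lx),-lz]
    a=bot.inverse_kinematics(np.array([.537,-.184,.20]),Rn.from_matrix(Rg).as_rotvec())
    b=bot.inverse_kinematics(Tg,Rn.from_matrix(Rf).as_rotvec())
    print(s,np.round(a,2) if a is not None else a,np.round(b,2) if b is not None else b)
```

```text
[0.56820408 0.20793594 0.28316885]
1 [-0.54  0.15  1.64 -0.    1.36 -0.76] [ 0.16  0.14  1.49 -0.02  1.43  0.29]
-1 [-0.54  0.15  1.64 -0.    1.36  2.38] [ 0.16  0.14  1.49 -0.02  1.43 -2.85]
```

Run:
```python
from h import *
from workcell import bot
import pickle
rx=np.array([.341,.0769,0]);rx/=np.linalg.norm(rx)
Rg=np.c_[rx,np.cross([0,0,-1],rx),[0,0,-1]]
bot.goto(np.array([.537,-.184,.22]),Rn.from_matrix(Rg).as_rotvec())
c=bot.read_camera("wrist");pickle.dump(c,open("pre.pkl","wb"));cv2.imwrite("pics/pre.png",np.array(c["pixels"]))
print(bot.current_clock(),bot.current_ee_pos())
X=np.array([.537,-.184,0]);ry=np.array([-rx[1],rx[0],0])
for z in (.025,.103): print([np.round(proj(c,X+a*ry+b*rx+[0,0,z]),1) for a,b in((0,0),(.171,-.031),(.171,.031),(-.171,-.031),(-.171,.031))])
```

```text
6.775 [ 0.53733407 -0.18299958  0.22011472]
[array([322.9, 210.2]), array([282.1,  -9. ]), array([363.3,  -9. ]), array([291.9, 378.8]), array([354.3, 378.8])]
[array([322.6, 234.5]), array([269.5, -45.5]), array([375.1, -45.5]), array([284.9, 435.8]), array([360.8, 435.8])]
```

View pics/pre.png

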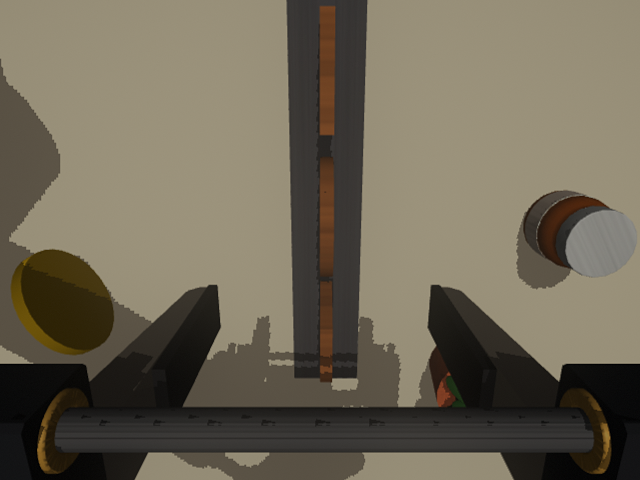

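The wrist view shows the rail with edges at columns 287–367 at the top and 294–358 at the bottom. The middle coaster runs along column ~327, rows 157–279. That is about 4 px (3 mm) towards rail +x from my estimate, so I correct that before gripping.

Run:
```python
from h import *
from workcell import bot
import pickle
c=pickle.load(open("pre.pkl","rb"));im=np.array(c["pixels"]);h=cv2.cvtColor(im,cv2.COLOR_BGR2HSV)
o=(h[...,0]<18)&(h[...,1]>130)&(np.abs(np.arange(640)-327)<25)[None]
for r in (170,185,200,215,230,245,260): 
    u=np.nonzero(o[r])[0];print(r,u.min(),u.max(),end="; ")
rx=np.array([.341,.0769,0]);rx/=np.linalg.norm(rx)
# apex at z=.103
u=np.nonzero(o[233])[0];A=onz(c,u.min()+.5*(u.max()-u.min()),234,.103);print(A)
X0=np.array([.537,-.184,0]);dx=(A-X0)@rx;print("dx",dx)
dx=np.clip(dx,.001,.005)
X=X0+dx*rx
bot.set_gripper(.55,25)
bot.line_to([X[0],X[1],.10])
bot.line_to([X[0],X[1],.053],max_speed=.08)
c=bot.read_camera("wrist");cv2.imwrite("pics/atgrasp.png",np.array(c["pixels"]))
print(bot.current_ee_pos(),bot.current_contact_force(),bot.current_clock())
```

```text
170 320 332; 185 320 333; 200 320 333; 215 320 333; 230 320 333; 245 320 333; 260 320 332; [ 0.53956491 -0.18302677  0.103     ]
dx 0.002716178052520836
[ 0.54004973 -0.18365488  0.05344018] [ 0.43298059 -0.12197143  0.31869428] 9.2583
```

View pics/atgrasp.png

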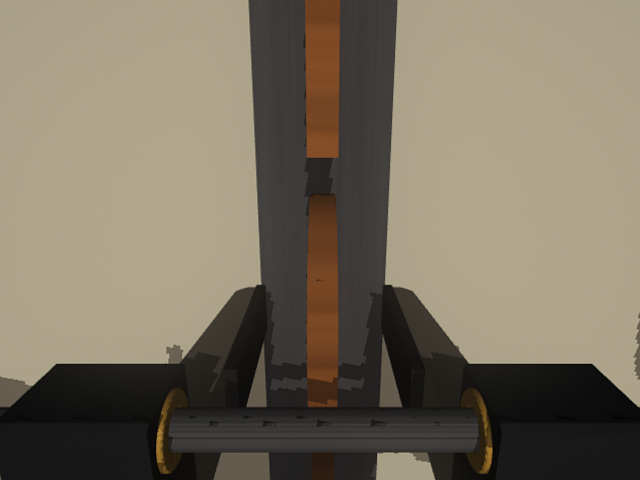

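The coaster (columns 308–338) sits midway between the fingers (265 and 384). Now I grip and lift.

Run:
```python
from h import *
from workcell import bot
bot.set_gripper(0.0,30)
print(bot.current_opening(),bot.current_contact_force())
p=bot.current_ee_pos()
bot.line_to([p[0],p[1],.26],max_speed=.12)
print(bot.current_ee_pos(),bot.current_opening(),bot.current_contact_force(),bot.current_clock())
c=bot.read_camera("wrist");cv2.imwrite("pics/lift.png",np.array(c["pixels"]))
c=bot.read_camera("side");cv2.imwrite("pics/lift_s.png",np.array(c["pixels"]))
```

```text
0.1057803475592596 [0.07734755 0.55384444 0.04092017]
[ 0.53933172 -0.18319606  0.25915705] 0.10756296131620556 [ 0.54176838 -0.26906041 -0.29909009] 11.825
```

View pics/lift.png

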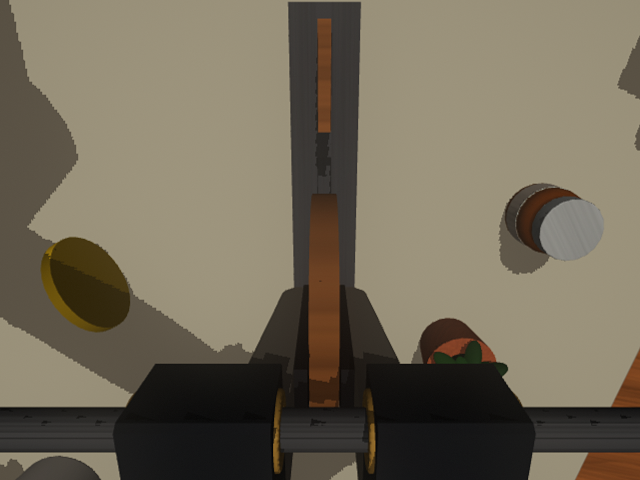

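View pics/lift_s.png

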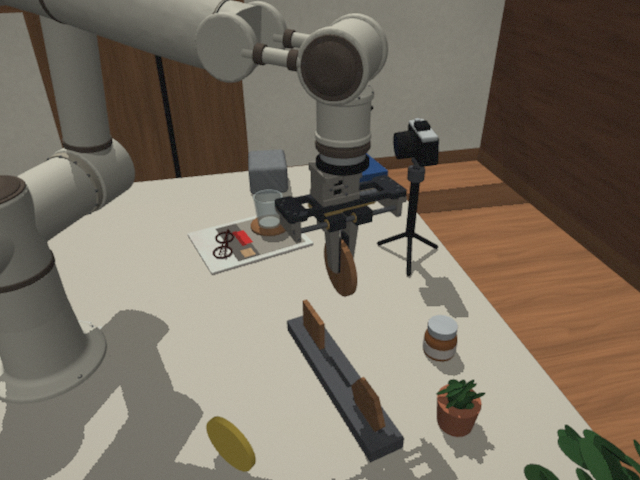

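The coaster is held: opening is 0.107 (about 10 mm), the far rim is still at row 194 so there is no slip, and the other two coasters are in place. Now I move to the target.

Run:
```python
from h import *
from workcell import bot
import pickle
lx=np.array([np.cos(np.radians(-6.9))*np.cos(np.radians(5)),np.sin(np.radians(-6.9))*np.cos(np.radians(5)),np.sin(np.radians(5))])
ly=np.cross([0,0,1],lx);ly/=np.linalg.norm(ly);lz=np.cross(lx,ly)
L=np.array([.766,.184,.3006]);Tg=L-.2*lx-.0016*lz
rv=Rn.from_matrix(np.c_[lx,np.cross(-lz,lx),-lz]).as_rotvec()
bot.goto(Tg,rv);bot.hold(.5)
R=Rn.from_rotvec(bot.current_tool_rot()).as_matrix();p=np.array(bot.current_ee_pos())
d=p+.0016*lz-L;print("in lens frame",d@lx,d@ly,d@lz,"ang",np.degrees(np.arccos(abs(R[:,0]@lx))),bot.current_opening(),bot.current_clock())
D={}
for n in("side","top","wrist"):
    c=bot.read_camera(n);D[n]=c;cv2.imwrite(f"pics/fin_{n}.png",np.array(c["pixels"]));C=Tg+.0016*lz
    print(n,np.round(proj(c,C),1),[np.round(proj(c,C+a*ly+b*lz),1).tolist() for a,b in((.048,0),(-.048,0),(0,.048),(0,-.048))])
pickle.dump(D,open("fin.pkl","wb"))
```

```text
in lens frame -0.19993102747886377 -0.00015267265256486414 -2.0341532621491153e-05 ang 0.012510889311566038 0.1095667989521327 13.8833
side [306.6 156.4] [[304.9, 148.2], [308.5, 165.3], [304.3, 135.9], [308.9, 176.0]]
top [262.9 221.2] [[241.9, 218.9], [283.9, 223.6], [260.1, 218.0], [265.5, 224.2]]
wrist [322.8 307.8] [[322.5, 198.9], [323.0, 401.7], [322.4, 372.3], [323.0, 269.0]]
```

View pics/fin_side.png

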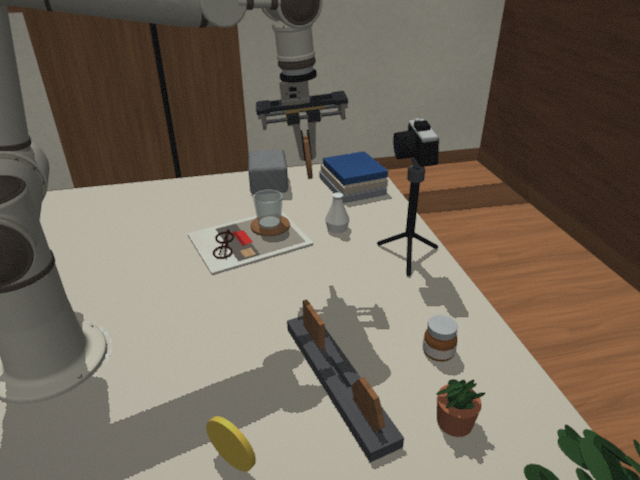

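View pics/fin_wrist.png

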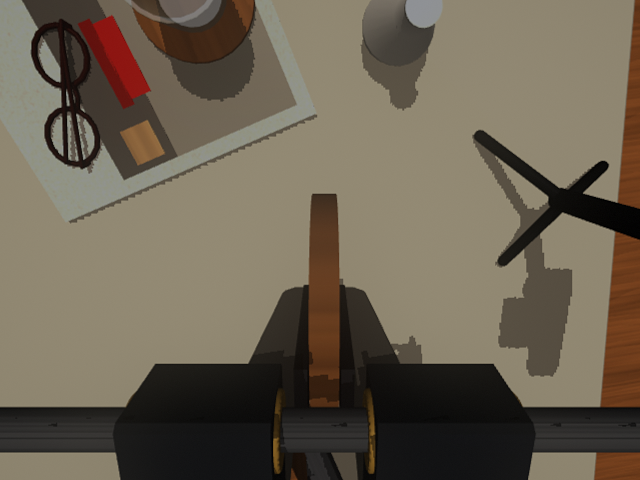

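View pics/fin_top.png

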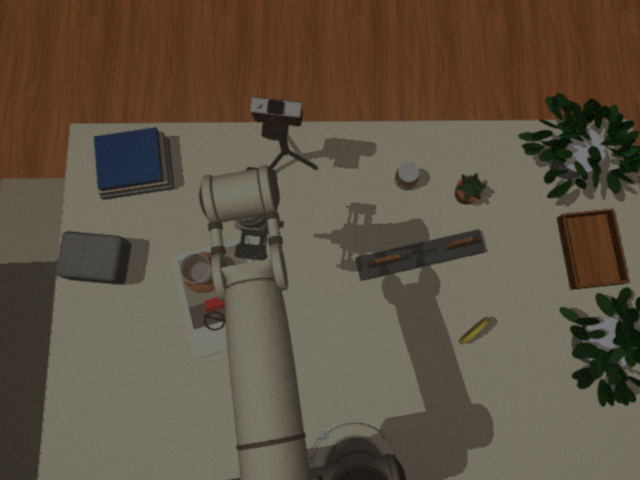

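The side view shows the disc's lower edge at (309,177), against a prediction of (309,176). In the wrist view its far rim is at row 194, unchanged since the grasp. The camera, rail coasters and other objects are where they were.

Run:
```python
from workcell import bot
import numpy as np
print(np.abs(bot.current_joint_vel()).max(),bot.current_opening(),bot.current_clock())
bot.job_done()
```

```text
0.001462878283071868 0.1066127784548229 14.0333
the job is handed in; nothing more can be done
```

I took the round coaster out of the middle pocket with a 30 N grip across its thickness. I then lifted it clear, held it in front of the camera and handed the job in at 14.0 s; no verdict was reported.

- **Lens measurement:** Two wrist views put the lens at (0.766, 0.184, 0.301), turned -6.9° and looking about 5° down. The ellipse fit gave 4.7° and the body corners 3.4°. That disagreement is small against the 0.2 rad (11°) tolerance.
- **Final position:** From the arm's readings and the measured lens pose, the coaster's centre is 200 mm in front of the lens, within 1 mm of its line of sight, and its face is square to the measured axis. These numbers do not include the lens measurement error of a few mm and 1–2°.
- **Picture check:** The coaster's lower edge in the side view was within about 1 px of where it should be. In the wrist view it had not slipped since the grasp, and the arm was still.
- **Other things:** The other coasters, the camera and the objects still in view looked unmoved; I compared them by eye only.

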